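Find the rocking corner of the instrument plate and shim it

TASK

The square metal instrument plate rocks because one of its four supports is too short. Press down on its corners with the fingertips to find the one that gives; then press the orange shim leaf beside that corner down until it lies fully flat, leaving the other three leaves standing. Do not touch the crucible on the plate, pick nothing up, and leave the other things on the bench where they are.

Things in the scene. Friction and masses are not known exactly. Their poses are not given: they have to be found in the camera images.
- base: grey fixed base under the plate, 176 x 176 mm, with two hinge brackets on its left and two on its right (282 mm over all in y). Origin at the centre of its underside on the bench; at yaw 0, x points away from the robot, y to its left, z up. It stands turned 0.1 to 0.45 rad to the left (counter-clockwise from above).
- plate_center (a point): centre of the upper face of the square aluminium plate, 150 x 150 x 10 mm, 38 mm above the bench; z = the plate's normal. The plate sits on a springy centre stud over four hidden corner supports, one too short, and is level at rest whichever it is. A push at the short corner tips it by about 0.06 rad; it springs back when let go.
- corner_front_left (a point): place to press the plate's corner nearer the robot, on its left: centre of its 22 mm ring mark on the upper face, 56 mm in x and y from the plate's centre, 19 mm inside the edges. If its support is the short one, 5 N push it about 5 mm down, where it stops; otherwise it gives less than 1 mm at 10 N.
- corner_front_right (a point): place to press the plate's corner nearer the robot, on its right: centre of its 22 mm ring mark on the upper face, 56 mm in x and y from the plate's centre, 19 mm inside the edges. If its support is the short one, 5 N push it about 5 mm down, where it stops; otherwise it gives less than 1 mm at 10 N.
- corner_back_left (a point): place to press the plate's corner farther from the robot, on its left: centre of its 22 mm ring mark on the upper face, 56 mm in x and y from the plate's centre, 19 mm inside the edges. If its support is the short one, 5 N push it about 5 mm down, where it stops; otherwise it gives less than 1 mm at 10 N.
- corner_back_right (a point): place to press the plate's corner farther from the robot, on its right: centre of its 22 mm ring mark on the upper face, 56 mm in x and y from the plate's centre, 19 mm inside the edges. If its support is the short one, 5 N push it about 5 mm down, where it stops; otherwise it gives less than 1 mm at 10 N.
- press_front_left (a point): place to press the orange shim leaf of the corner nearer the robot, on its left: on its upper face, 32 mm from its hinge, 16 mm before its free end. The leaf is 22 mm wide, 48 long, 5 thick, hinged 92 mm from the base's x axis, beside the plate, and rises outwards. The point is 51 mm above the bench when the leaf stands, 39 mm when flat (and then 3 mm further out).
- press_front_right (a point): place to press the orange shim leaf of the corner nearer the robot, on its right: on its upper face, 32 mm from its hinge, 16 mm before its free end. The leaf is 22 mm wide, 48 long, 5 thick, hinged 92 mm from the base's x axis, beside the plate, and rises outwards. The point is 51 mm above the bench when the leaf stands, 39 mm when flat (and then 3 mm further out).
- press_back_left (a point): place to press the orange shim leaf of the corner farther from the robot, on its left: on its upper face, 32 mm from its hinge, 16 mm before its free end. The leaf is 22 mm wide, 48 long, 5 thick, hinged 92 mm from the base's x axis, beside the plate, and rises outwards. The point is 51 mm above the bench when the leaf stands, 39 mm when flat (and then 3 mm further out).
- press_back_right (a point): place to press the orange shim leaf of the corner farther from the robot, on its right: on its upper face, 32 mm from its hinge, 16 mm before its free end. The leaf is 22 mm wide, 48 long, 5 thick, hinged 92 mm from the base's x axis, beside the plate, and rises outwards. The point is 51 mm above the bench when the leaf stands, 39 mm when flat (and then 3 mm further out).
- shim_front_left (a joint): angle of the leaf at the corner nearer the robot, on its left (rad): 0 = standing (at the start), 0.4 = flat on its rubber rest. It moves under about 4 N at its press point and stays where it is left. At the short corner it goes flat and drives a shim into the gap; at a sound corner there is no gap: it jams about half-way and stays there.
- shim_front_right (a joint): angle of the leaf at the corner nearer the robot, on its right (rad): 0 = standing (at the start), 0.4 = flat on its rubber rest. It moves under about 4 N at its press point and stays where it is left. At the short corner it goes flat and drives a shim into the gap; at a sound corner there is no gap: it jams about half-way and stays there.
- shim_back_left (a joint): angle of the leaf at the corner farther from the robot, on its left (rad): 0 = standing (at the start), 0.4 = flat on its rubber rest. It moves under about 4 N at its press point and stays where it is left. At the short corner it goes flat and drives a shim into the gap; at a sound corner there is no gap: it jams about half-way and stays there.
- shim_back_right (a joint): angle of the leaf at the corner farther from the robot, on its right (rad): 0 = standing (at the start), 0.4 = flat on its rubber rest. It moves under about 4 N at its press point and stays where it is left. At the short corner it goes flat and drives a shim into the gap; at a sound corner there is no gap: it jams about half-way and stays there.
- crucible_mid (a point): centre, half-way up, of the white porcelain crucible, 44 mm wide and 32 mm high, that stands loose in the middle of the plate
- dropper_brown: brown dropper bottle with a red bulb, 36 mm wide, 97 mm high; a loose bystander, origin at the centre of its underside
- dropper_white: white dropper bottle with a red bulb, 36 mm wide, 97 mm high; a loose bystander, origin at the centre of its underside
- tape_roll: roll of cream tape lying flat, 68 mm wide, 24 mm high; a loose bystander, origin at the centre of its underside
- petri_dish: petri dish, 67 mm wide, 16 mm high; a loose bystander, origin at the centre of its underside
- pipette_bulb: red rubber pipette bulb lying on the bench, 47 x 84 x 48 mm; a loose bystander, origin at the centre of its underside
Things that resemble listed ones, but are neither listed nor needed, are in the scene too. Leave any turquoise or yellow look-alike of the part that bears crucible_mid alone.

How it is judged (in metres and radians):
On the way:
1. the short corner is found: pressed by the fingers, it tips the plate while all four shim leaves still stand (angle between plate_center's own z axis and vertical above 0.035 rad and contact force between the fingers and plate above 1 N and value of joint each of shim_front_left, shim_front_right, shim_back_left, shim_back_right below 0.08 rad), for 0.05 s.
At the end, for the whole second after the job is handed in: The shim leaf at the short corner is flat (above 0.33 of 0.4 rad; only there can it go flat), the other three stand (below 0.08 rad), the plate is level within 0.012 rad, and the crucible stands upright within 15 mm of where it stood (((value of joint shim_front_left above 0.33 rad and value of joint each of shim_front_right, shim_back_left, shim_back_right below 0.08 rad) or (value of joint shim_front_right above 0.33 rad and value of joint each of shim_front_left, shim_back_left, shim_back_right below 0.08 rad) or (value of joint shim_back_left above 0.33 rad and value of joint each of shim_front_left, shim_front_right, shim_back_right below 0.08 rad) or (value of joint shim_back_right above 0.33 rad and value of joint each of shim_front_left, shim_front_right, shim_back_left below 0.08 rad)) and angle between plate_center's own z axis and vertical below 0.012 rad and angle between crucible_mid's own z axis and vertical below 0.1 rad and distance of crucible_mid from where it was at the start of the episode below 0.015 m); the robot touches nothing.
It fails at once if the crucible is touched by the robot (contact force between the arm and crucible above 0.5 N).
It fails at once if the crucible is touched by the fingers (contact force between the fingers and crucible above 0.5 N).
It fails at once if a bystander on the bench is moved by more than 20 mm (distance of any of dropper_brown, dropper_white, tape_roll, petri_dish, pipette_bulb from where it was at the start of the episode above 0.02 m).
It also fails if it takes over 42 s, if anything falls off the work surface, if the arm or the gripper's body presses on something with over 40 N, if the wrist force passes 120 N, or if a joint passes its speed limit or range.

ROBOT

A 6-joint arm with a two-finger parallel gripper is mounted at the origin on a cart in front of the work surface, level with it; the furniture and walls round the work are solid. World frame = base frame: x ahead of the robot, y to its left, z up, the work surface at z = 0. Lengths are in mm, angles in rad, forces in N, time in s.
With the tool pointing down it reaches from about 350 to 875 mm from the base axis. Payload 4.2 kg.
Tool frame: the origin (TCP) lies on the mounting face of the last link; the fingertips stand 173 mm ahead of it and the grasp point (between the pads) lies 155 mm ahead of it; z points along the fingers, y is the direction in which the jaws open and shut (so a half turn about z gives the same grasp; the last joint's range is limited). The gripper opens to 85 mm and grips with 20 to 120 N. Pads are 22 mm wide; open, the fingers measure 114 mm over their backs; the gripper's body (76 mm by 85 mm) begins 54 mm behind the grasp point. The pads swing forward as they close: fully open they stand 13 mm farther back than shut.
Start: joints at [-0.926, 0.385, 0.008, 0, -1.194, -0.259], TCP at [235.202, -579.034, 404.712] pointing down, gripper open.
Joint ranges: [-3.14, 3.14], [-1.21, 2.06], [-1.07, 1.41], [-3.16, 2.05], [-2.99, -0.16], [-3.1, 3.1]. Speed limits (rad/s): [2.79, 2.79, 3.14, 3.14, 3.14, 3.14].

INTERFACE

Orientations are given as a unit quaternion [x, y, z, w].
In Python, from bench import arm gives the robot as it stands. The module is installed in compiled form; this text tells all that it offers.
- The arm moves only by the tool play_rows, never from a script. Its argument "moves" is a list of rows, each a list of 3 entries, a list of its own where there are three numbers: the shift along the world's x, y, z in units of 30 cm (1.0 is 30 cm), then the turn about the world's z in units of 30 degrees (1.0 is 30 degrees), then the gripper's target within -1 to 1 (shut at 1, half-way at 0, fully open at -1). In form: [[[x, y, z], turn, jaw], ...]. A call has 1 to 12 rows; each row is the pose to reach, as a shift and turn from the pose measured when the call began; what a row does not reach only later rows make up. A row lasts 1/8 s, in which the tool goes at most 62.5 mm and 10.7 degrees, less where a joint would pass 70% of its speed; a pose out of reach is approached as far as the arm can. A call with a number of a shift or a turn outside -1 to 1 is refused whole. A call with a gripper value outside its range is refused whole. The fingers move at their own pace and stop on an object; the grip force is fixed at half the most. Time passes only in rows, so rows that repeat a pose let the fingers close. It gives the time, the measured TCP pose, the force and the opening at its end, in the units of the state.
- arm.read_state(): the state, without advancing time (a new reading comes with each control period).
- arm.get_image(name): name is "scene" or "top"; returns a dict with "pixels" (400x640x3 uint8, red, green, blue), "vfov" (degrees; the focal length in pixels is half the picture's height over the tangent of half this angle, whatever the lens; pixels are square), "cx", "cy" (the principal point, pixels), "xyz" and "rotation" of the camera in the world. Camera axes: x right, y up, looking along -z (the intrinsics and any distortion apply to the point x, -y, -z); pixel columns grow to the right and rows downward; lengths in mm; the calibration is good to about 2 mm. A picture is of the moment at which its call begins. There is no depth.
- arm.job_done(): hands the job in, once; it reports no verdict.
Trained networks look in a picture, given as the dict that the camera call returned (one of the last four; its "shot" number tells which), for a name from the list of things; names that differ only in an ending like _2 or _b are one class to them, and where a whole thing is asked for, a point or a joint stands for the part that bears it (a point fixed in the world has none). Each returns a list of dicts, best first, with "conf" (0 to 1); they miss things now and then, are a little off and sometimes report something else, mostly with a low value. They report only what shows in the picture. A call takes as long as a camera call. They do not tell look-alikes from the thing itself.
- arm.look_for(name, picture): "centre" ([x, y, z] in mm, in world coordinates, good to about 4 mm: the middle of the surface that is visible of it).
The state is a dict: "clock": time; "joints": joint angles; "joint_vel": joint speeds; "joint_efforts": joint torques, N m; "position": TCP position; "ee_rot": TCP orientation; "contact_force": force on the tool from outside, world axes, zero at the start; "wrist_torque": the same for the moment, N m; "gripper_width": finger opening in mm.
Only numpy, scipy, OpenCV 4.12 (cv2) and the standard library are available. Lean on these libraries where they do the work, as an engineer would, in place of code of your own. Each camera call takes 0.05 s, during which the arm holds its last target.

## Working session

There is one attempt and no reset: what is moved stays moved. The work goes in short steps, Python scripts to look and compute and a tool call to move; the robot and the scene stay as the last step left them, time stands still between calls to the robot, and variables do not carry over. Pictures are saved under pics/ and viewed, and the job is handed in when it is done.

Besides the shell and the picture viewer there is one more tool, called after ">>>" as a command line: name --argument value ..., lists and objects as JSON in quotes. play_rows: Moves the arm, as the interface text tells. Shifts and turns lie within -1 to 1; 1 stands for 30 cm of shift or 30 degrees of turn. Its arguments: {"type":"object","properties":{"moves":{"type":"array"}},"required":["moves"]}

```bash
mkdir -p pics; python3 - <<'E'
from bench import arm
import cv2,json
print(arm.read_state())
for n in ("scene","top"):
    p=arm.get_image(n)
    cv2.imwrite(f"pics/{n}0.png",p["pixels"][:,:,::-1])
    print(n,{k:(v if k!="pixels" else 0) for k,v in p.items()})
    for o in ["base","plate_center","corner_front_left","corner_front_right","corner_back_left","corner_back_right","press_front_left","press_front_right","press_back_left","press_back_right","crucible_mid","dropper_brown","dropper_white","tape_roll","petri_dish","pipette_bulb"]:
        print(o,[([round(float(c)) for c in d["centre"]],round(d["conf"],2)) for d in arm.look_for(o,p)][:5])
print(arm.read_state()["clock"])
E
```

```text
{'clock': 0.0, 'joints': array([-9.26417305e-01,  3.85533025e-01,  6.62263950e-03, -4.88167952e-04,
       -1.19399439e+00, -2.58616431e-01]), 'joint_vel': array([-9.36201605e-04,  5.34174748e-04, -1.58773205e-05,  8.24772231e-04,
       -7.88301422e-04,  8.13064720e-04]), 'joint_efforts': array([-9.01140593e-04, -3.92291451e+01,  1.88399041e+01,  4.18629661e+00,
       -4.60869516e-03,  2.26988595e-05]), 'position': array([ 235.12689759, -578.85789381,  403.63574291]), 'ee_rot': array([-1.91599059e-01,  9.81472688e-01,  1.04756786e-03, -2.55838877e-04]), 'contact_force': array([-0.1863883 ,  0.45637859, -0.23389288]), 'wrist_torque': array([0.03798975, 0.02210743, 0.00590588]), 'gripper_width': 85.37981475166247}
scene {'pixels': 0, 'vfov': 56.908474675829964, 'cx': 323.19685027356246, 'cy': 201.74123758493843, 'xyz': array([276.21564502, 614.37027519, 479.43275047]), 'rotation': array([-0.07749747,  0.51083534,  0.84903927, -0.11033455]), 'shot': 1}
base [([488, -213, 41], 0.88), ([490, -245, 36], 0.47)]
plate_center [([489, -244, 37], 0.28)]
corner_front_left [([492, -246, 36], 0.
[... 1040 characters left out ...]
], 0.65)]
plate_center [([495, -267, 37], 0.91)]
corner_front_left [([499, -269, 37], 0.86)]
corner_front_right [([496, -266, 38], 0.96)]
corner_back_left [([500, -268, 35], 0.88)]
corner_back_right [([497, -272, 37], 0.69)]
press_front_left [([404, -185, 46], 0.54)]
press_front_right [([496, -264, 38], 0.22)]
press_back_left [([512, -138, 53], 0.47)]
press_back_right [([597, -346, 49], 0.66)]
crucible_mid [([494, -263, 55], 0.72), ([454, -63, 20], 0.51), ([374, -94, 19], 0.47)]
dropper_brown [([400, 83, 44], 0.52), ([408, -187, 47], 0.35)]
dropper_white [([464, 34, 50], 0.64), ([497, -267, 38], 0.3)]
tape_roll []
petri_dish [([570, -510, 14], 0.81)]
pipette_bulb [([380, 196, 38], 0.75)]
1.7
```

View pics/scene0.png

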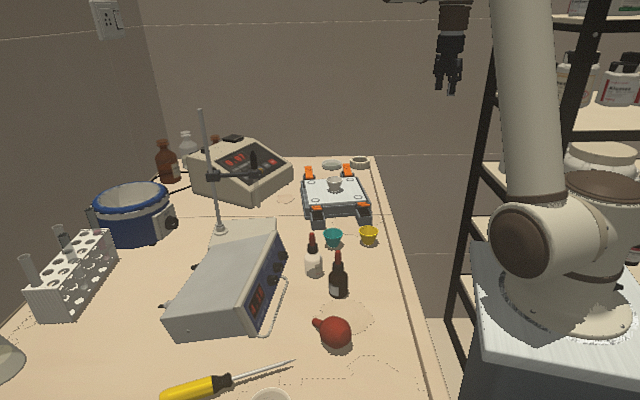

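View pics/top0.png

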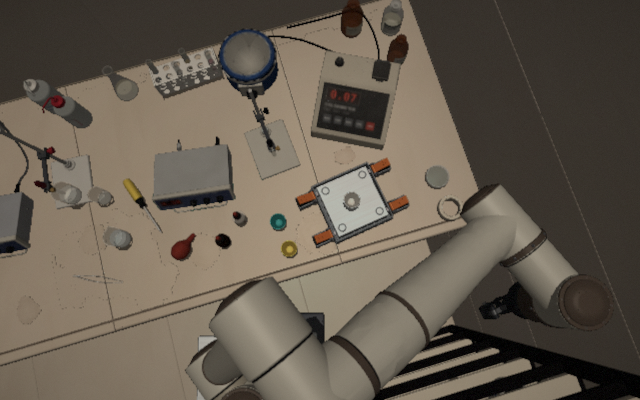

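The top picture shows the plate with a crucible at (352,202), with four orange leaves at (306,200), (322,238), (381,167) and (399,204). The white crucible on the plate fits the description. The turquoise cup (278,222) and yellow cup (289,249) are look-alikes. The two cameras disagree by up to 20 mm, so I'll enlarge both views and check the calibration.

```bash
cat > h.py <<'E'
import numpy as np,cv2
from scipy.spatial.transform import Rotation as R
def proj(p,P):
    P=np.atleast_2d(P).astype(float)
    f=200/np.tan(np.radians(p["vfov"])/2)
    q=R.from_quat(p["rotation"]).inv().apply(P-p["xyz"])
    return np.c_[p["cx"]+f*q[:,0]/-q[:,2], p["cy"]-f*q[:,1]/-q[:,2]]
def back(p,uv,z):
    f=200/np.tan(np.radians(p["vfov"])/2)
    uv=np.atleast_2d(uv).astype(float)
    d=np.c_[(uv[:,0]-p["cx"])/f,-(uv[:,1]-p["cy"])/f,-np.ones(len(uv))]
    d=R.from_quat(p["rotation"]).apply(d)
    return p["xyz"]+d*((z-p["xyz"][2])/d[:,2])[:,None]
E
python3 - <<'E'
from bench import arm
import cv2,pickle
from h import *
P={}
for n in ("scene","top"):
    p=arm.get_image(n);P[n]=p
    s=arm.read_state()
    tip=s["position"]+R.from_quat(s["ee_rot"]).apply([0,0,160])
    print(n,"tcp,tip px",proj(p,[s["position"],tip]).round(1).tolist(), proj(p,[[0,0,0]]).round())
pickle.dump(P,open("p.pkl","wb"))
a=P["top"]["pixels"][140:265,280:440,::-1];cv2.imwrite("pics/topc.png",cv2.resize(a,None,fx=4.8,fy=4.8,interpolation=cv2.INTER_CUBIC))
a=P["scene"]["pixels"][145:235,280:390,::-1];cv2.imwrite("pics/scc.png",cv2.resize(a,None,fx=6,fy=6,interpolation=cv2.INTER_CUBIC))
a=P["scene"]["pixels"][0:110,380:500,::-1];cv2.imwrite("pics/scg.png",cv2.resize(a,None,fx=4,fy=4,interpolation=cv2.INTER_CUBIC))
E
```

```text
scene tcp,tip px [[450.6, 34.5], [443.1, 92.6]] [[562. 297.]]
top tcp,tip px [[534.9, 299.6], [503.2, 298.0]] [[257. 393.]]
```

View pics/topc.png

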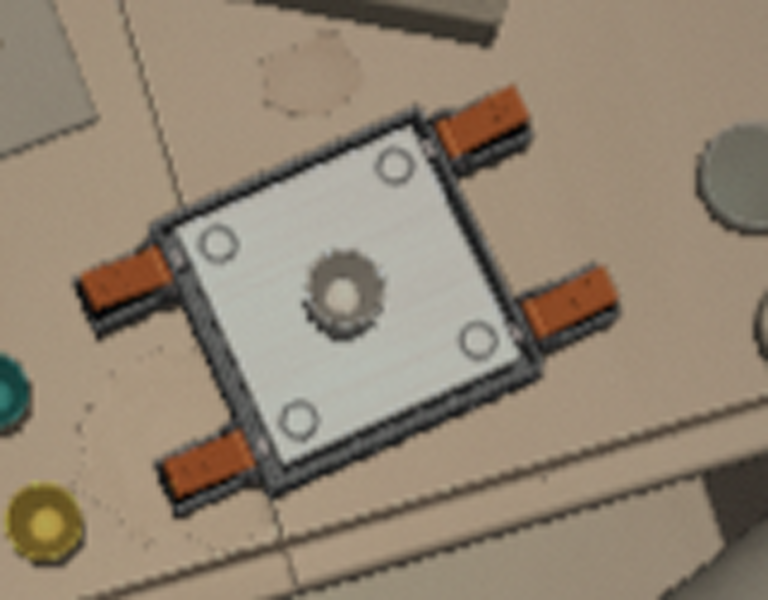

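View pics/scc.png

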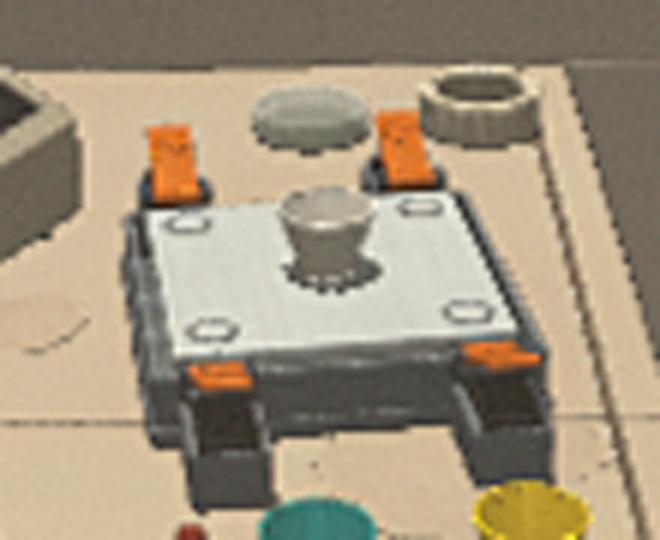

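View pics/scg.png

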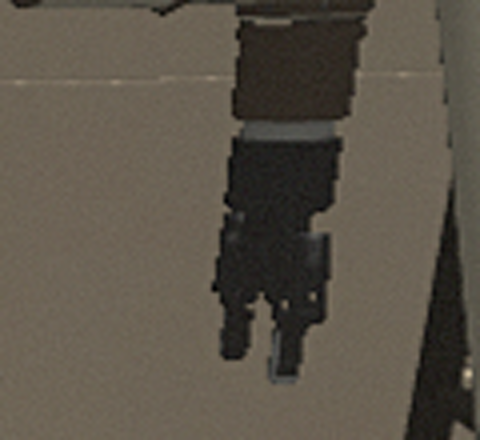

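```bash
cat > fit.py <<'E'
import pickle
from h import *
from scipy.optimize import least_squares
P=pickle.load(open("p.pkl","rb"))
L=np.array([[-56,56],[-56,-56],[56,56],[56,-56]]) # FL FR BL BR
px={"top":np.array([[299,420],[479,341],[218,244],[395,166]])/4.8+[280,140]-0.4,
"scene":np.array([[469,312],[421,206],[213,330],[188,222]])/6+[280,145]-0.4}
for n in px:
    w=back(P[n],px[n],38)[:,:2]
    print(n,w.round(1).tolist(),w.mean(0).round(1))
    def g(v):
        c,s=np.cos(v[2]),np.sin(v[2]); return (L@np.array([[c,s],[-s,c]])+v[:2]-w).ravel()
    r=least_squares(g,[495,-260,.3]);print(r.x,r.fun.round(1))
E
python3 fit.py
python3 - <<'E'
import pickle,cv2
P=pickle.load(open("p.pkl","rb"))
a=P["top"]["pixels"][170:340,450:630,::-1];cv2.imwrite("pics/tg.png",cv2.resize(a,None,fx=4,fy=3.5*4/3.5,interpolation=cv2.INTER_CUBIC)[:600])
E
```

```text
top [[429.0, -237.1], [471.5, -341.1], [532.1, -194.1], [575.3, -297.7]] [ 502.  -267.5]
[ 5.01976527e+02 -2.67519825e+02  3.93423253e-01] [-0.3 -0.2  0.2  0.4  0.1 -0.2 -0.1 -0.1]
scene [[427.0, -240.0], [470.5, -345.5], [531.3, -197.6], [574.9, -302.2]] [ 500.9 -271.3]
[ 5.00890671e+02 -2.71330908e+02  3.91138986e-01] [ 0.8 -0.9  0.   1.1  0.  -0.6 -0.9  0.5]
```

View pics/tg.png

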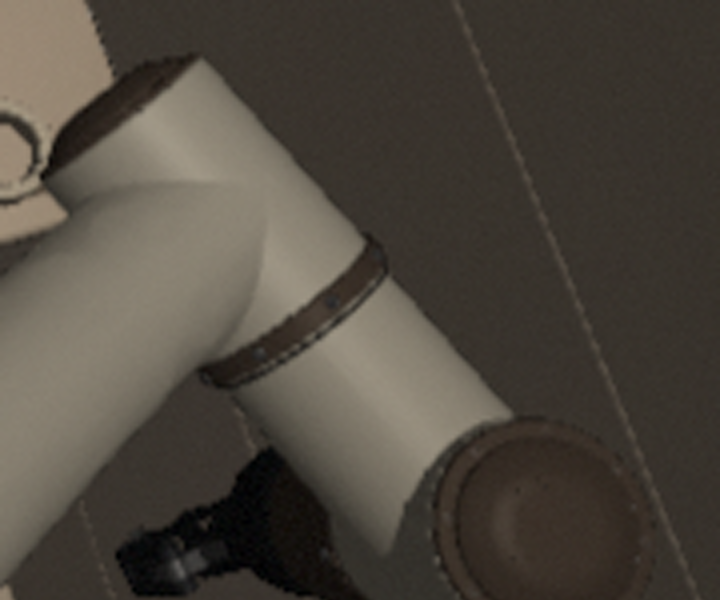

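The plate fits at about (501.5, −269.5) with yaw 0.392 rad, and the two cameras agree to within 4 mm. The tool's jaw axis is already along the base's y axis. I'll shut the gripper and go above the front-right corner first.

>>> play_rows --moves '[[[0.15, 0.15, 0], 0, 1], [[0.35, 0.35, -0.1], 0, 1], [[0.55, 0.55, -0.2], 0, 1], [[0.7, 0.7, -0.3], 0, 1], [[0.787, 0.787, -0.45], 0, 1], [[0.787, 0.787, -0.58], 0, 1], [[0.787, 0.787, -0.58], 0, 1], [[0.787, 0.787, -0.58], 0, 1]]'

```text
clock: 2.8
position: [471.6, -342.1, 229.0]
ee_rot: [-0.193, 0.981, 0.001, -0.002]
contact_force: [0.3, 0.3, -0.8]
gripper_width: -0.1
```

```bash
python3 - <<'E'
from bench import arm
import cv2
from h import *
for n in ("scene","top"):
    p=arm.get_image(n); s=arm.read_state()
    tip=s["position"]+R.from_quat(s["ee_rot"]).apply([0,0,173]); q=proj(p,tip)[0]
    im=p["pixels"][:,:,::-1].copy(); cv2.circle(im,tuple(int(round(v)) for v in q),1,(0,255,0),-1)
    x0,y0,w,h=(270,110,140,130) if n=="scene" else (270,130,160,125)
    cv2.imwrite(f"pics/{n}1.png",cv2.resize(im[y0:y0+h,x0:x0+w],None,fx=4.6,fy=4.6,interpolation=cv2.INTER_CUBIC))
    print(n,tip.round(1),q.round(1),s["contact_force"].round(2),s["gripper_width"],s["clock"],s["ee_rot"])
E
```

```text
scene [ 471.5 -342.9   57.6] [349.3 173. ] [ 0.09 -0.68  0.08] -0.1693331605800085 2.85 [-1.92227392e-01  9.81350300e-01  8.14571414e-05 -4.60790025e-04]
top [ 471.7 -343.5   58.5] [381.2 209.3] [-0.24 -0.39  0.8 ] -0.13085822828365626 2.9 [-1.91831877e-01  9.81427584e-01 -4.96358849e-04  4.26253494e-04]
```

View pics/scene1.png

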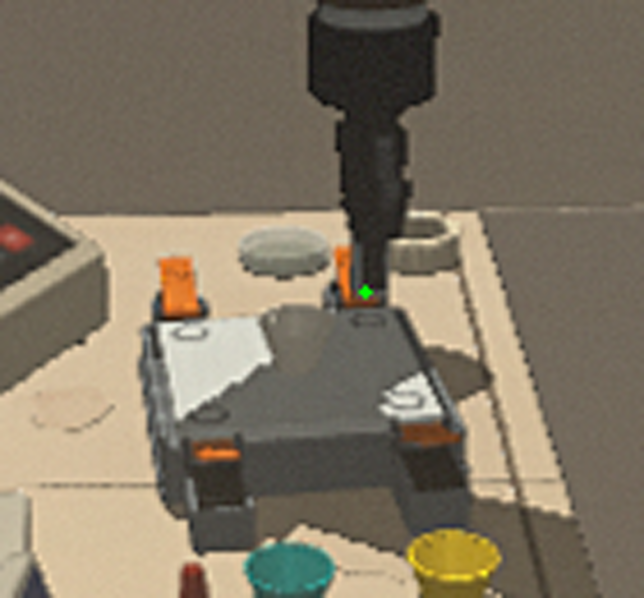

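View pics/top1.png

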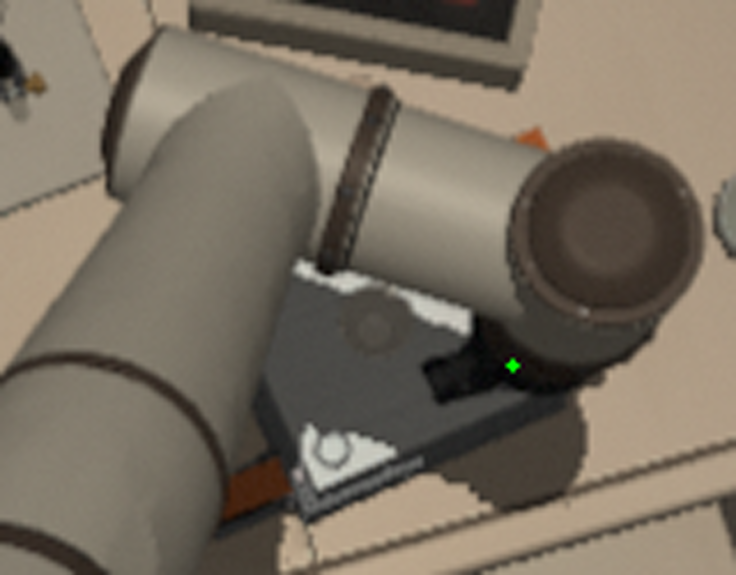

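```bash
python3 - <<'E'
from bench import arm
import cv2
from h import *
s=arm.read_state()
ims=[]
for n in ("scene","top"):
    p=arm.get_image(n)
    q=proj(p,[s["position"]+R.from_quat(s["ee_rot"]).apply([0,0,d]) for d in (0,50,100,173)])
    c=back(p,[[365.6,213.7]],57) if n=="top" else 0
    print(n,q.round(1).tolist(),c)
    im=(255*(p["pixels"][:,:,::-1]/255.)**.45).astype('uint8')
    x0,y0=(320,110) if n=="scene" else (345,160)
    if n=="scene": 
      for m in (0,1): pass
    im=cv2.resize(im[y0:y0+80,x0:x0+60],None,fx=6.5,fy=6.5,interpolation=cv2.INTER_CUBIC)
    for u,v in q: cv2.circle(im,(int((u-x0+.5)*6.5),int((v-y0+.5)*6.5)),3,(0,255,0),-1)
    ims.append(im)
cv2.imwrite("pics/both2.png",np.hstack(ims))
E
```

```text
scene [[350.3, 112.5], [350.0, 130.9], [349.7, 148.4], [349.3, 172.6]] 0
top [[389.8, 197.0], [387.1, 200.9], [384.5, 204.5], [381.2, 209.3]] [[ 461.1179451  -301.33560975   57.        ]]
```

View pics/both2.png

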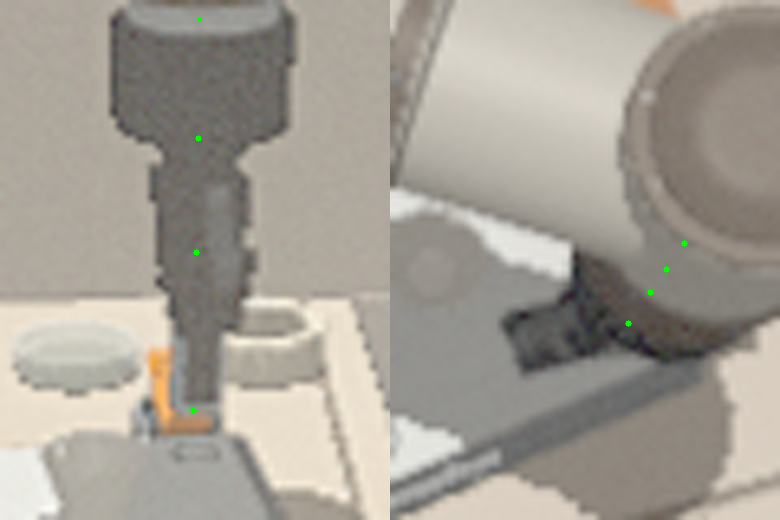

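The dark piece in the top view is the gripper's knuckle, and the tip matches in the scene view. Next I press the front-right corner gently.

>>> play_rows --moves '[[[0, 0, -0.03], 0, 1], [[0, 0, -0.05], 0, 1], [[0, 0, -0.06], 0, 1], [[0, 0, -0.065], 0, 1], [[0, 0, -0.07], 0, 1], [[0, 0, -0.07], 0, 1]]'

```text
clock: 3.75
position: [471.3, -343.7, 211.3]
ee_rot: [-0.191, 0.982, -0.001, 0.001]
contact_force: [-0.0, -0.3, -0.6]
gripper_width: 0.1
```

>>> play_rows --moves '[[[0, 0, -0.007], 0, 1], [[0, 0, -0.007], 0, 1]]'

```text
clock: 4.0
position: [471.4, -343.8, 209.5]
ee_rot: [-0.191, 0.981, -0.001, 0.001]
contact_force: [-1.2, 0.0, 2.5]
gripper_width: 0.4
```

>>> play_rows --moves '[[[0, 0, -0.007], 0, 1], [[0, 0, -0.007], 0, 1]]'

```text
clock: 4.25
position: [471.4, -343.9, 207.8]
ee_rot: [-0.192, 0.981, -0.001, 0.001]
contact_force: [-1.8, 0.8, 4.9]
gripper_width: -0.0
```

>>> play_rows --moves '[[[0, 0, -0.007], 0, 1], [[0, 0, -0.007], 0, 1]]'

```text
clock: 4.5
position: [471.3, -344.0, 206.7]
ee_rot: [-0.192, 0.981, -0.001, 0.001]
contact_force: [-2.2, 0.9, 7.7]
gripper_width: -0.3
```

```bash
python3 - <<'E'
from bench import arm
import cv2
from h import *
s=arm.read_state();print(s["contact_force"],s["position"])
p=arm.get_image("scene"); cv2.imwrite("pics/s3.png",cv2.resize(p["pixels"][140:240,275:395,::-1],None,fx=6,fy=6,interpolation=cv2.INTER_CUBIC))
for i in range(3):
    arm.get_image("scene"); s=arm.read_state();print(s["contact_force"],s["position"])
E
```

```text
[-2.2231067   0.90313309  7.71206259] [ 471.34426979 -344.02322964  206.65863327]
[-2.54604051 -0.32529598  7.86665172] [ 471.33656774 -344.01144329  206.64724992]
[-2.08718639  1.35900029  7.63908692] [ 471.3336878  -343.99263675  206.65493395]
[-1.81131087  0.71841468  7.76314199] [ 471.34445181 -343.97022967  206.63110659]
```

View pics/s3.png

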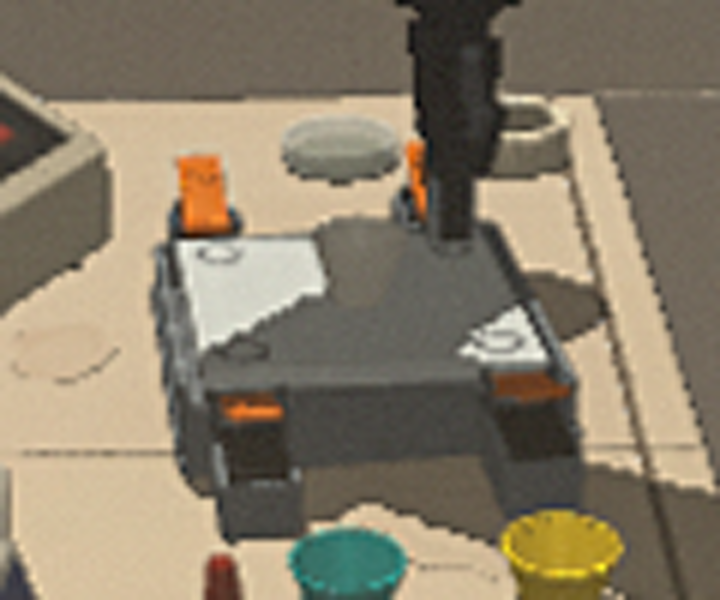

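The back-left ring has risen about 2 px compared with the start, from (315.5,200.0) to (315.5,197.8), while FL and BR are unchanged. So the front-right corner appears to give. I'll push slightly further to see it reach its stop and measure the tilt.

>>> play_rows --moves '[[[0, 0, -0.008], 0, 1], [[0, 0, -0.008], 0, 1]]'

```text
clock: 4.95
position: [471.3, -344.0, 206.4]
ee_rot: [-0.192, 0.981, -0.002, 0.001]
contact_force: [-5.0, 2.9, 14.6]
gripper_width: -0.0
```

```bash
python3 - <<'E'
from bench import arm
import pickle
p=arm.get_image("scene"); pickle.dump(p,open("pressed.pkl","wb"))
E
```

>>> play_rows --moves '[[[0, 0, 0.06], 0, 1], [[0, 0, 0.1], 0, 1], [[0, 0, 0.1], 0, 1]]'

```text
clock: 5.38
position: [471.6, -344.0, 237.0]
ee_rot: [-0.192, 0.981, -0.002, 0.002]
contact_force: [0.6, -0.3, -0.1]
gripper_width: -0.1
```

```bash
python3 - <<'E'
from bench import arm
import pickle,cv2
from h import *
a=pickle.load(open("pressed.pkl","rb"))["pixels"]; b=arm.get_image("scene")["pixels"]; s=arm.read_state();print(s["position"],s["contact_force"],s["clock"])
o=[cv2.resize(i[165:220,295:370,::-1],None,fx=5.2,fy=8,interpolation=cv2.INTER_CUBIC) for i in (a,b)]
cv2.imwrite("pics/cmp.png",np.hstack(o))
ga,gb=[cv2.cvtColor(i,cv2.COLOR_RGB2GRAY).astype(np.float32) for i in (a,b)]
for n,(u,v) in dict(BL=(315,198),FL=(358,197),BR=(311,182)).items():
    w=(slice(v-6,v+7),slice(u-8,u+9)); print(n,cv2.phaseCorrelate(ga[w].copy(),gb[w].copy(),cv2.createHanningWindow((17,13),cv2.CV_32F)))
E
```

```text
[ 471.30835009 -343.81817417  236.23397992] [-0.23192756 -0.07202663  0.10105502] 5.425
BL ((0.7087240864217446, 0.4711051827758652), 0.8190331803427802)
FL ((0.058150089469855004, 0.7845844665915367), 1.1212636700382939)
BR ((0.049129969923274786, 0.5305064338955345), 1.0195541434817843)
```

View pics/cmp.png

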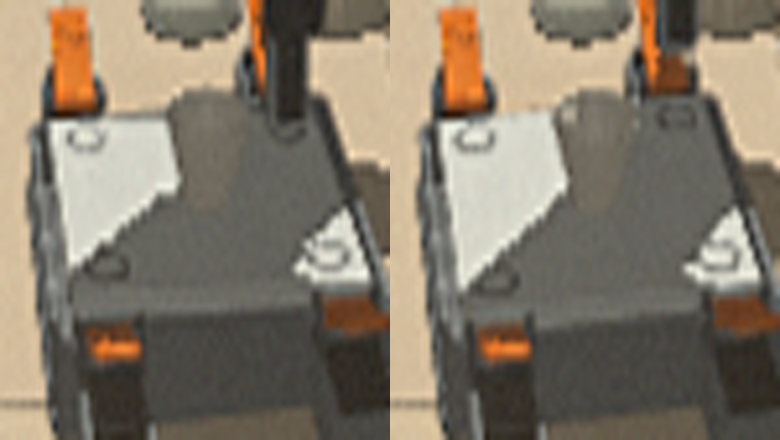

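The back-left ring moved 2.2 px between pressed and released, and the corner hit a stop about 4.6 mm down (14.6 N with no further travel). The front-right corner is the short one, with all the leaves still standing. Next I locate its leaf.

```bash
python3 - <<'E'
import pickle
from h import *
P=pickle.load(open("p.pkl","rb"))
c0=np.array([501.5,-269.5]);c,s=np.cos(.392),np.sin(.392);Rb=np.array([[c,-s],[s,c]])
# leaf quad corners in top crop
for n,q in dict(FRout=([595,267],[616,302]),FRin=([524,297],[545,335]),BLout=([80,282],[95,310]),FLout=([160,465],[178,500])).items():
    uv=np.array(q)/4.8+[280,140]-.4
    w=back(P["top"],uv,56 if 'out' in n else 40)[:,:2]; print(n,((w-c0)@Rb).round(1).tolist())
uv=np.array([[377,113],[413,112],[390,187],[434,182]])/6+[280,145]-.4
for z,k in ((56,slice(0,2)),(40,slice(2,4))): print("scene",((back(P["scene"],uv[k],z)[:,:2]-c0)@Rb).round(1).tolist())
for x,y in((-56,-121),(-56,-119)): print(x,y,(c0+Rb@[x,y]).round(1))
E
```

```text
FRout [[-45.3, -129.4], [-68.2, -131.4]]
FRin [[-42.7, -88.7], [-67.4, -90.1]]
BLout [[65.4, 139.7], [47.2, 138.4]]
FLout [[-47.9, 140.2], [-69.8, 139.0]]
scene [[-49.3, -136.0], [-67.6, -134.2]]
scene [[-46.1, -78.7], [-68.5, -81.2]]
-56 -121 [ 496.  -402.7]
-56 -119 [ 495.2 -400.9]
```

>>> play_rows --moves '[[[0, 0, 0.07], 0, 1], [[0.04, -0.1, 0.07], 0, 1], [[0.081, -0.193, 0.07], 0, 1], [[0.081, -0.193, 0.04], 0, 1], [[0.081, -0.193, 0.01], 0, 1], [[0.081, -0.193, -0.02], 0, 1], [[0.081, -0.193, -0.045], 0, 1], [[0.081, -0.193, -0.065], 0, 1], [[0.081, -0.193, -0.08], 0, 1], [[0.081, -0.193, -0.085], 0, 1]]'

```text
clock: 6.68
position: [496.2, -402.1, 212.2]
ee_rot: [-0.192, 0.981, -0.003, 0.002]
contact_force: [-1.3, 0.1, 12.3]
gripper_width: 0.3
```

>>> play_rows --moves '[[[0, 0, -0.007], 0, 1], [[0, 0, -0.007], 0, 1], [[0, 0, -0.01], 0, 1]]'

```text
clock: 7.05
position: [496.3, -402.0, 212.1]
ee_rot: [-0.193, 0.981, -0.003, 0.002]
contact_force: [-4.4, 3.2, 18.0]
gripper_width: 0.1
```

```bash
python3 - <<'E'
from bench import arm
import cv2
p=arm.get_image("scene"); s=arm.read_state();print(s["contact_force"],s["position"])
cv2.imwrite("pics/s5.png",cv2.resize(p["pixels"][140:240,275:395,::-1],None,fx=6,fy=6,interpolation=cv2.INTER_CUBIC))
E
```

```text
[-3.6112532   2.27170567 15.24155814] [ 496.27673469 -401.97360209  212.13737748]
```

View pics/s5.png

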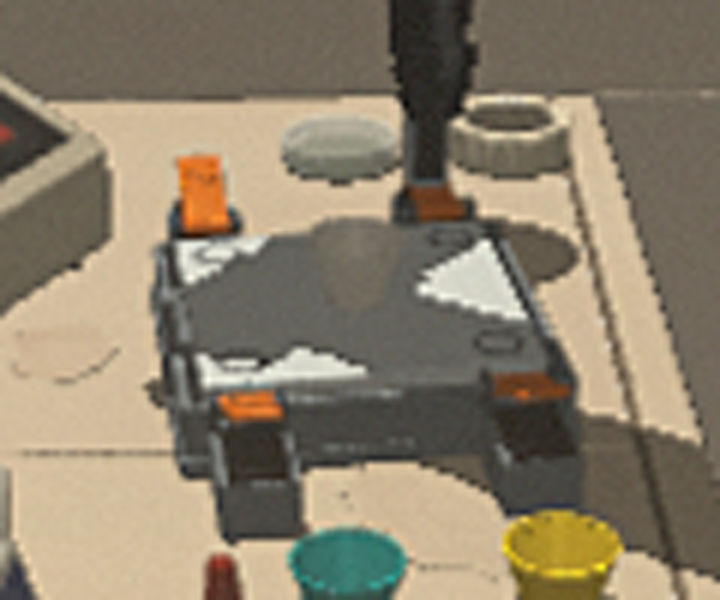

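It met a hard stop with the tips at 39 mm, the height given for the flat leaf. I'll withdraw and check.

>>> play_rows --moves '[[[0, 0, 0.08], 0, 1], [[0, 0, 0.25], 0, 1], [[0, 0, 0.4], 0, 1], [[-0.1, -0.15, 0.5], 0, 1], [[-0.3, -0.3, 0.55], 0, 1], [[-0.5, -0.45, 0.55], 0, 1], [[-0.7, -0.5, 0.55], 0, 1], [[-0.8, -0.55, 0.55], 0, 1], [[-0.8, -0.55, 0.55], 0, 1], [[-0.8, -0.55, 0.55], 0, 1]]'

```text
clock: 8.35
position: [256.2, -566.7, 376.3]
ee_rot: [-0.193, 0.981, -0.002, 0.002]
contact_force: [-0.4, 1.0, -0.0]
gripper_width: 0.3
```

```bash
python3 - <<'E'
from bench import arm
import cv2
s=arm.read_state();print(s["contact_force"],s["position"],s["clock"])
p=arm.get_image("scene");t=arm.get_image("top")
for o in ["crucible_mid","dropper_brown","dropper_white","tape_roll","petri_dish","pipette_bulb"]:
    print(o,[(d["centre"].round() if hasattr(d["centre"],"round") else d["centre"],round(d["conf"],2)) for d in arm.look_for(o,p)][:2])
cv2.imwrite("pics/s6.png",cv2.resize(p["pixels"][145:235,280:390,::-1],None,fx=6,fy=6,interpolation=cv2.INTER_CUBIC))
cv2.imwrite("pics/t6.png",cv2.resize(t["pixels"][140:265,280:440,::-1],None,fx=4.8,fy=4.8,interpolation=cv2.INTER_CUBIC))
E
```

```text
[-0.35489703  0.96565919 -0.02068618] [ 256.18932252 -566.66446349  376.30344476] 8.35
crucible_mid [([450.7, -64.7, 22.6], 0.57), ([499.8, -254.8, 64.5], 0.46)]
dropper_brown [([399.0, 103.6, 42.8], 0.94)]
dropper_white [([461.6, 58.3, 40.2], 0.92)]
tape_roll [([476.4, -519.8, 9.9], 0.81), ([402.8, -175.8, 51.0], 0.61)]
petri_dish [([568.6, -497.3, 17.0], 0.74)]
pipette_bulb [([376.6, 215.2, 42.6], 0.82)]
```

View pics/s6.png

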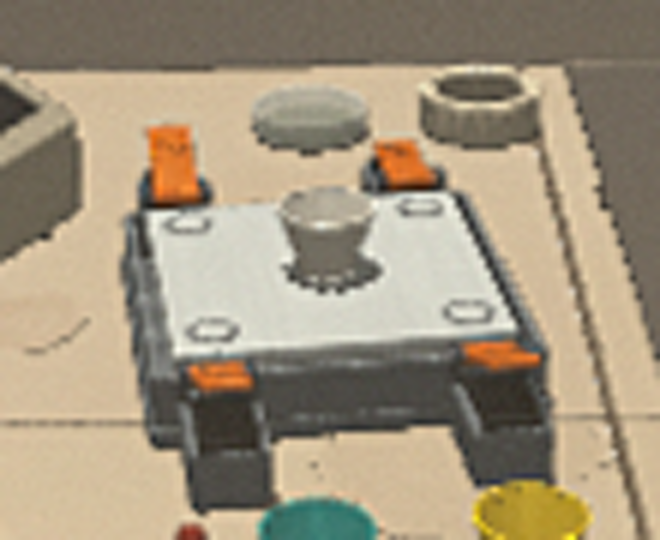

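View pics/t6.png

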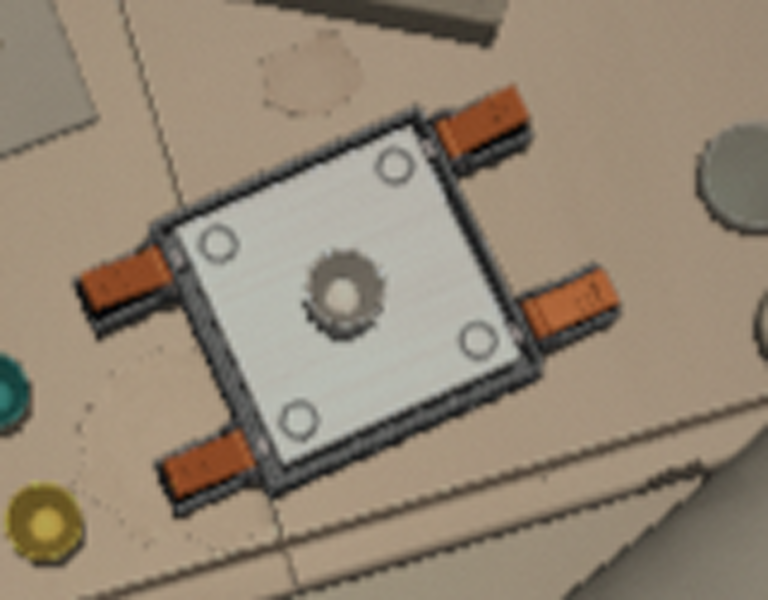

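The leaf is down: its free end in the scene crop went from row 113 to 143. The other three leaves, all four rings and the crucible are where they were at the start.

```bash
python3 -c "
from bench import arm
print(arm.job_done())"
```

```text
the job is handed in; nothing more can be done
None
```

The short corner is the front-right one. I pressed its shim leaf flat and handed the job in at about 8.5 s of the 42 s allowed; no verdict was reported.

**Finding the corner:** I pressed the front-right corner with shut fingertips. It sank about 4.6 mm and then met a stop at 14.6 N. The back-left ring rose 2.2 px in the scene picture, and the plate sprang back when released. All four leaves were still standing. I did not press the other three corners, because this one gave clearly.

**Pressing the leaf:** I pushed the front-right leaf until the fingertips met a hard stop at 39 mm above the bench (15–18 N), the height given for a flat leaf. Then I drew the arm back clear.

**Last checks:**
- **Leaves:** the front-right leaf lies flat in the scene view. From its free end's shift I estimate about 0.36 rad, but the fingertip height says it is fully down. The other three look unchanged.
- **Plate and crucible:** the four ring marks and the crucible look the same as in the first pictures, so the plate is level.
- **Bystanders:** all five are within about 5 mm of where the same camera first found them.
- **Disagreement:** the networks' positions differed by up to about 20 mm in y between the two cameras. I used ring marks measured in the pictures with the calibration instead; these agreed between cameras to about 4 mm.

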